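# Gather the caps in the tote's cut corner

## Robot

A 6-joint arm with a two-finger parallel gripper is mounted at the origin on the work surface. World frame = base frame: x ahead of the robot, y to its left, z up, the work surface at z = 0. Lengths are in m, angles in degrees, forces in N, time in s.
With the tool pointing down it reaches from about 0.375 to 0.9 m from the base axis. Payload 3.1 kg.
Tool frame: the origin (TCP) lies on the centre line of the jaws, within the pads' length; the fingertips stand 8 mm ahead of it and the grasp point (between the pads) lies 11 mm behind it (bot.tip_extent is the distance from the TCP to the fingertips, in m); z points along the fingers, y is the line along which they close (so a half turn about z gives the same grasp; the last joint's range is limited). The gripper opens to 87 mm and grips with 3 to 60 N. Pads are 19 mm wide; open, the fingers measure 117 mm over their backs; the gripper's body (75 mm by 190 mm) begins 51 mm behind the grasp point.
Start: joints at [-83.394, 30.224, 82.088, -0, 67.689, -10.227], TCP at [0.181, -0.598, 0.231] pointing down, gripper open.
Joint ranges: [-176.69, 176.69], [-43.24, 126.21], [12.49, 139.97], [-82, 262], [0, 151.66], [-163.58, 163.58]. Speed limits (degrees/s): [159.86, 159.86, 180, 180, 180, 180].

## Interface

Orientations are given as a 3x3 rotation matrix whose columns are the frame's x, y, z axes.
In Python, from rig import bot, vision, workorder gives the robot as it stands.
- The arm moves only by the shell command python3 -m handwheel 'ROWS'. ROWS is JSON, a list of rows, each an object with "delta_rot": the turn, a rotation vector about the tool's x, y, z in rad, a list of three; "xyz": the shift along the tool's x, y, z in mm, a list of three; "hand": the closure, from -1 (fully open) to 1 (shut). A call has exactly 5 rows; each row is the pose to reach, as a shift and turn from the pose commanded when the call began, along the tool's axes at that moment; what a row does not reach only later rows make up. A row lasts 1/8 s, in which the tool goes at most 62.5 mm and 10.7 degrees, less where a joint would pass 70% of its speed; a pose out of reach is approached as far as the arm can. A call with a gripper value outside its range is refused whole. The fingers move at their own pace and stop on an object; the grip force is fixed at half the most. Time passes only in rows, so rows that repeat a pose let the fingers close, or fill a call up. It gives the time, the measured TCP pose, the force, the opening and the grip force at its end, in the units of the state.
- bot.read_state(): the state, without advancing time (a new reading comes with each control period).
- vision.capture(name): name is "side" or "top"; returns the picture (400x640x3 uint8, red, green, blue); there is no depth.
- vision.camera_model(name): a dict with "camera_matrix" (3x3 intrinsics, pixels), "dist_coeffs" ([k1, k2, p1, p2, k3] as OpenCV has them; the pictures are not rectified), "camera_from_world" (4x4, takes a point from world to camera coordinates). Camera axes: x right, y up, looking along -z (the intrinsics and any distortion apply to the point x, -y, -z); pixel columns grow to the right and rows downward; lengths in m; the calibration is good to about 2 mm. A picture is of the moment at which its call begins. camera_model takes no time and is no camera call.
- workorder.hand_in(): hands the job in; it is judged then, once.
The state is a dict: "time_s": time; "joint_positions": joint angles; "qvel": joint speeds; "tau": joint torques, N m; "position": TCP position; "tcp_rot": TCP orientation; "force": force on the tool from outside, world axes, zero at the start; "moment": the same for the moment, N m; "opening": opening from 0.0 (shut) to 1.0 (fully open); "grasp_force": force on a finger pad.
Only numpy, scipy, OpenCV 4.12 (cv2) and the standard library are available. Lean on these libraries where they do the work, as an engineer would, in place of code of your own. Each camera call takes 0.05 s, during which the arm holds its last target. There are 200 camera calls.

## Task

One white screw cap has been left on the bench: put it into the grey tote with the other four while the tote stands on the bench. Then lift the tote by its handle, clear of the bench by at least a hand's thickness (5 cm), and tilt it about 30 degrees with the cut-off corner lowest, so that all five caps slide together into that corner. Finish holding it still like that in the air, with the caps settled in the corner and nothing else on the bench moved.

Things in the scene. Friction and masses are not known exactly. Their poses are not given: they have to be found in the camera images.
- tote: Open grey plastic tote, 180 x 130 mm (x by y), 50 mm high, walls and floor 4 mm, 0.17 to 0.34 kg, loose on the bench at any yaw. Origin: centre of its underside, z up. Its +x +y corner is cut off at 45 degrees (36 mm off each side), the other three are square. A bridge handle runs along its y over the middle. Smooth inside: caps slide from about 15 degrees of tilt, surely at 30.
- grip (a point): Centre of the tote's handle bar, 96 mm above its underside, over the middle; axes as the tote's. The bar runs straight along y, 16 mm wide (x), 18 mm high, from 87 to 105 mm above the bench, on a thin post at each long side of the tote.
- corner (a point): Middle of the tote's cut corner, on the inside of its wall at the inner floor: 69 mm in x, 44 mm in y and 4 mm in z from the tote's origin; axes as the tote's. The inner quarter next to it starts empty of caps.
- cap1: White ribbed screw cap, 28 mm in diameter, 20 mm high, 14 g, origin at its centre. Starts lying flat on the tote's floor, anywhere outside the quarter next to the cut corner.
- cap2: White ribbed screw cap, 28 mm in diameter, 20 mm high, 14 g, origin at its centre. Starts lying flat on the tote's floor, anywhere outside the quarter next to the cut corner.
- cap3: White ribbed screw cap, 28 mm in diameter, 20 mm high, 14 g, origin at its centre. Starts lying flat on the tote's floor, anywhere outside the quarter next to the cut corner.
- cap4: White ribbed screw cap, 28 mm in diameter, 20 mm high, 14 g, origin at its centre. Starts lying flat on the tote's floor, anywhere outside the quarter next to the cut corner.
- stray: The stray cap: just like the others (white, ribbed, 28 mm in diameter, 20 mm high, 14 g, origin at its centre), but lying flat on the bench between the tote and the stirrer, in a row with the jar and the cork ring.
- stirrer: Bystander, fixed: cream hotplate stirrer, 190 x 160 mm and 76 mm high; origin at the centre of its underside. It and the tote stand left and right of the row, in either order.
- jar: Bystander: amber jar with black lid, 42 mm in diameter, 60 mm high; origin at the centre of its underside.
- cork: Bystander: cork flask ring, 70 mm outside, 36 mm inside, 25 mm high; origin at the centre of its underside.
- flask: Bystander: conical glass flask, 84 mm in diameter at the foot, 140 mm high, at the far side; origin at the centre of its underside.
- wash: Bystander: white plastic bottle, 68 mm in diameter, 160 mm high, at the far side; origin at the centre of its underside.
- beaker: Bystander: glass beaker, 70 mm in diameter, 90 mm high, right of the work; origin at the centre of its underside.
- spatula: Bystander: steel spatula, 200 mm long, lying on the bench to the left; origin under its middle, length along its x.
There are look-alikes about, which are no part of the job. Several things have the shape of the tote; the one meant has the colours described above.

How it is judged (in metres and radians):
On the way, in this order (a step that is already met when the one before it is completed fails the run):
1. the stray cap lies let go inside the tote, the tote still standing on the bench (x of stray in the frame of tote between -0.086 and 0.086 m and y of stray in the frame of tote between -0.061 and 0.061 m and z of stray in the frame of tote between 0.005 and 0.045 m and contact force between the fingers and stray below 0.1 N and height (world z) of tote below 0.01 m and angle between tote's own z axis and vertical below 0.1 rad), for 0.2 s.
2. the tote hangs from the gripper clear of the bench (height (world z) of corner above 0.04 m and contact force between tote and table below 0.1 N and contact force between the fingers and tote above 1 N), for 0.2 s.
At the end, for the whole second after the job is handed in: Tote in the gripper, off bench and stirrer, cut corner 40 mm or more above the bench; tilted 17 to 50 degrees, its x and y axes both pointing at least 4.6 degrees down; all five cap centres inside it, within 85 mm of site corner; tote and caps slower than 30 mm/s (all of step 2 and contact force between tote and stirrer below 0.1 N and angle between tote's own z axis and vertical between 0.3 and 0.87 rad and angle between tote's own x axis and vertical above 1.6508 rad and angle between tote's own y axis and vertical above 1.6508 rad and linear speed of each of tote, cap1, cap2, cap3, cap4, stray below 0.03 m/s and distance between each of cap1, cap2, cap3, cap4, stray and corner below 0.085 m and z of cap1 in the frame of tote between 0.005 and 0.05 m and z of cap2 in the frame of tote between 0.005 and 0.05 m and z of cap3 in the frame of tote between 0.005 and 0.05 m and z of cap4 in the frame of tote between 0.005 and 0.05 m and z of stray in the frame of tote between 0.005 and 0.05 m); the arm keeps its last pose, push and grip.
It fails at once if a bystander (jar, cork ring, flask, bottle, beaker or spatula) is moved by more than 30 mm (distance of any of jar, cork, flask, wash, beaker, spatula from where it was at the start of the episode above 0.03 m).
It also fails if it takes over 51 s, if anything falls off the work surface, if the arm or the gripper's body presses on something with over 40 N, if the wrist force passes 120 N, or if a joint passes its speed limit or range.

## Working session

There is one attempt and no reset: what is moved stays moved. The work goes in short steps, Python scripts to look and compute and a shell command to move; the robot and the scene stay as the last step left them, time stands still between calls to the robot, and variables do not carry over. Pictures are saved under pics/ and viewed, at most 10 in all, crops included, and the job is handed in when it is done.

```bash
ls; mkdir -p pics
python3 - <<'E'
from rig import bot, vision
import cv2
for n in("top","side"):
    cv2.imwrite(f"pics/{n}0.png",cv2.cvtColor(vision.capture(n),cv2.COLOR_RGB2BGR))
    m=vision.camera_model(n);print(m)
s=bot.read_state();print(s['time_s'],s['position'],s['tcp_rot'])
E
```

```text
pics
{'camera_matrix': array([[514.73920578,   0.        , 332.57368003],
       [  0.        , 514.73920578, 197.0927256 ],
       [  0.        ,   0.        ,   1.        ]]), 'dist_coeffs': array([-0.07792867,  0.        ,  0.        ,  0.        ,  0.        ]), 'camera_from_world': array([[ 4.08212831e-02, -9.99166296e-01, -5.79564745e-04,
        -1.50359740e-02],
       [ 9.72234628e-01,  3.95872009e-02,  2.30635387e-01,
        -5.44770396e-01],
       [-2.30420162e-01, -9.97830536e-03,  9.73040072e-01,
        -1.68869707e+00],
       [ 0.00000000e+00,  0.00000000e+00,  0.00000000e+00,
         1.00000000e+00]])}
{'camera_matrix': array([[484.9752878 ,   0.        , 318.41311489],
       [  0.        , 484.9752878 , 200.70596912],
       [  0.        ,   0.        ,   1.        ]]), 'dist_coeffs': array([-0.05040951,  0.        ,  0.        ,  0.        ,  0.        ]), 'camera_from_world': array([[-9.09187038e-01, -4.16386280e-01,  1.18136459e-03,
         5.01464362e-01],
       [ 2.97936222e-01, -6.48561929e-01,  7.00429462e-01,
        -1.99714333e-01],
       [-2.90883030e-01,  6.37173360e-01,  7.13720654e-01,
        -1.39751898e+00],
       [ 0.00000000e+00,  0.00000000e+00,  0.00000000e+00,
         1.00000000e+00]])}
0.1 [ 0.18094771 -0.59753172  0.22966069] [[ 9.57153092e-01  2.89582293e-01 -2.33415552e-04]
 [ 2.89582165e-01 -9.57151047e-01  2.01073180e-03]
 [ 3.58858386e-04 -1.99217114e-03 -9.99997951e-01]]
```

View pics/top0.png

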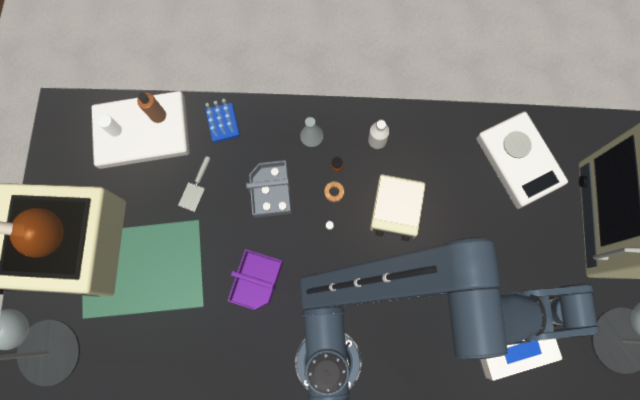

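View pics/side0.png

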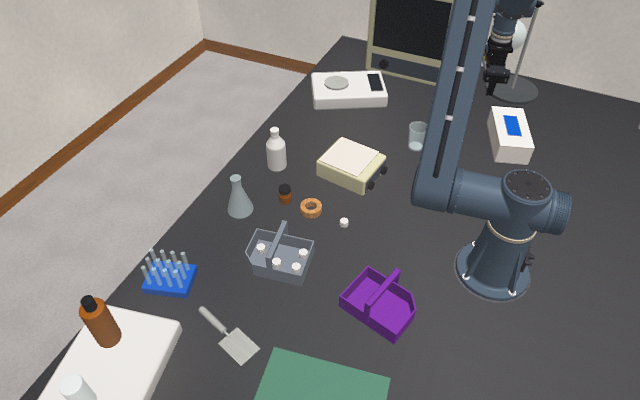

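Top view: the grey tote is at (270,188) with its handle running roughly left to right. The look-alike is the purple tote at (255,280), which has the wrong colour. The stray cap is at (329,225) top and (344,223) side. It is the only lone white cap in a row with the jar (337,163) and the ring (334,191). I'll confirm with an enlarged crop.

```bash
cat > h.py <<'E'
import numpy as np, cv2
from rig import bot, vision
def ray(n,uv):
    m=vision.camera_model(n);T=m['camera_from_world']
    p=cv2.undistortPoints(np.array([[uv]],float),m['camera_matrix'],m['dist_coeffs'])[0,0]
    return -T[:3,:3].T@T[:3,3], T[:3,:3].T@np.array([p[0],-p[1],-1.])
def onz(n,uv,z):
    c,d=ray(n,uv);return c+d*(z-c[2])/d[2]
def proj(n,P):
    m=vision.camera_model(n);T=m['camera_from_world']
    q=(np.atleast_2d(P)@T[:3,:3].T+T[:3,3])*[1,-1,-1]
    return cv2.projectPoints(q,np.zeros(3),np.zeros(3),m['camera_matrix'],m['dist_coeffs'])[0][:,0]
E
python3 - <<'E'
from h import *
a=cv2.imread('pics/top0.png')[145:245,235:355];b=cv2.imread('pics/side0.png')[200:300,230:365]
a=cv2.resize(a,None,fx=5,fy=5,interpolation=2)
cv2.imwrite('pics/c1.png',a)
cv2.imwrite('pics/c2.png',cv2.resize(b,None,fx=5.5,fy=5.5,interpolation=2))
E
```

```text
(no output)
```

View pics/c1.png

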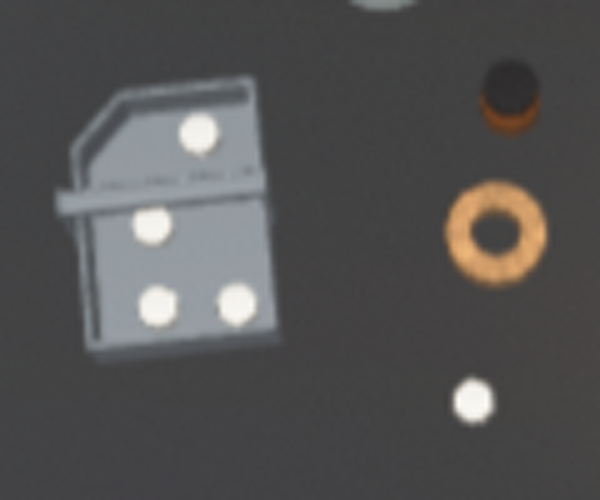

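View pics/c2.png

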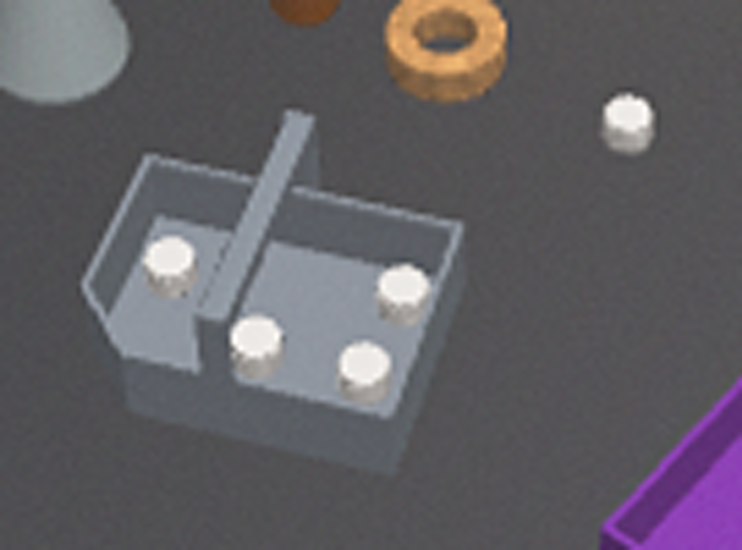

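The crops confirm it: the grey tote's cut corner is at the far left (crop (95,120)), four caps are inside, and the stray is at (473,400). Next I'll fit the poses.

Run:
```python
from h import *
from scipy.optimize import least_squares
T=lambda l:[(x/5+235-.4,y/5+145-.4) for x,y in l]
S=lambda l:[(x/5.5+230-.4,y/5.5+200-.4) for x,y in l]
mt=np.array([(90,-65,50),(90,29,50),(54,65,50),(-90,65,50),(-90,-65,50)])/1e3
ms=np.array([(90,-65,50),(90,29,50),(54,65,50),(-90,-65,50),(-90,65,50)])/1e3
pt=np.array(T([(253,77),(122,92),(70,150),(87,350),(279,341)]))
ps=np.array(S([(150,156),(84,287),(122,352),(463,224),(390,415)]))
def W(m,q):
    c,s=np.cos(q[2]),np.sin(q[2]);return m@np.array([[c,-s,0],[s,c,0],[0,0,1]]).T+[q[0],q[1],0]
r=lambda q:np.r_[(proj('top',W(mt,q))-pt).ravel(),(proj('side',W(ms,q))-ps).ravel()]
f=least_squares(r,[.7,.2,0],loss='soft_l1');q=f.x
print('tote',q[:2],np.degrees(q[2]));print(r(q).reshape(-1,2).round(1).tolist())
bar=W(np.array([[0,65,105],[0,-65,105]])/1e3,q)
print('bar proj top',(proj('top',bar)+.4-[235,145])*5,'side',(proj('side',bar)+.4-[230,200])*5.5)
print('stray',onz('top',T([(473,400)])[0],.018),onz('side',S([(628,112)])[0],.02))
for p in [(199,133),(152,224),(157,305),(237,303)]:
    w=onz('top',T([p])[0],.022);c,s=np.cos(q[2]),np.sin(q[2]);d=w[:2]-q[:2];print('cap in tote',c*d[0]+s*d[1],-s*d[0]+c*d[1])
print('cork',onz('top',T([(496,232)])[0],.022),'jar',onz('top',T([(510,88)])[0],.06))
# centroid of stray, full-res
for n,(x,y) in (('top',(329,225)),('side',(344,223))):
    g=cv2.imread(f'pics/{n}0.png')[y-12:y+13,x-12:x+13].min(2);yy,xx=np.nonzero(g>170);print(n,len(xx),onz(n,(xx.mean()+x-12,yy.mean()+y-12),.017))
s=bot.read_state();print(s['position'],s['tcp_rot'])
```

```text
tote [0.5743085  0.22870684] 8.631633669963119
[[0.0, 0.4], [-0.5, 0.3], [0.4, -0.4], [-0.0, 0.0], [-0.5, -2.2], [-0.4, -0.6], [-0.2, -0.6], [0.0, 0.2], [0.7, -0.0], [0.6, 0.5]]
bar proj top [[ 64.55988262 202.84045316]
 [257.63445731 182.14168078]] side [[214.52623565 309.31772988]
 [300.34454983 119.08044112]]
stray [0.45775002 0.01530041 0.018     ] [0.45754277 0.01608241 0.02      ]
cap in tote 0.06356874697618278 -0.021620763190622207
cap in tote 0.0010629954960515652 0.01671370352119309
cap in tote -0.05728916376425567 0.01786588179626955
cap in tote -0.061971956188173395 -0.03768567851792689
cork [0.57685517 0.00421377 0.022     ] jar [ 0.67065148 -0.00166139  0.06      ]
top 46 [0.45781134 0.01562568 0.017     ]
side 45 [0.45793322 0.01559262 0.017     ]
[ 0.18094771 -0.59753172  0.22966069] [[ 9.57153092e-01  2.89582293e-01 -2.33415552e-04]
 [ 2.89582165e-01 -9.57151047e-01  2.01073180e-03]
 [ 3.58858386e-04 -1.99217114e-03 -9.99997951e-01]]
```

Measurements check out: tote at (0.574, 0.229) with yaw 8.6° and residuals of about 0.5 px; stray at (0.458, 0.0155), with both cameras agreeing. I'll move above the stray.

```bash
cat > go.py <<'E'
# usage: go.py x y z yaw [tilt_deg tilt_dir_deg]: shift (mm) and turn in tool axes to a tool-down pose, opt. tilted downhill toward world direction
import sys; from h import *
from scipy.spatial.transform import Rotation as R
a=[float(v) for v in sys.argv[1:]]+[0,0]
s=bot.read_state();M=np.array(s['tcp_rot'])
D=R.from_euler('z',a[3],degrees=True).as_matrix()@np.diag([1,-1,-1])
d=np.radians(a[5]);D=R.from_rotvec(np.radians(a[4])*np.array([-np.sin(d),np.cos(d),0])).as_matrix()@D
print('t',s['time_s'],'p',np.round(s['position'],4),'open',round(s['opening'],3),'gf',s['grasp_force'],'F',np.round(s['force'],1))
print('xyz',np.round(M.T@(np.array(a[:3])-s['position'])*1e3,1),'rot',R.from_matrix(M.T@D).as_rotvec().round(3))
E
python3 -m handwheel '[{"xyz":[111,-127,0],"delta_rot":[0,0,0.14],"hand":-1},{"xyz":[221,-253,0],"delta_rot":[0,0,0.14],"hand":-1},{"xyz":[332,-380,0],"delta_rot":[0,0,0.14],"hand":-1},{"xyz":[443,-506,0],"delta_rot":[0,0,0.14],"hand":-1},{"xyz":[443,-506,0],"delta_rot":[0,0,0.14],"hand":-1}]'
python3 go.py .458 .0155 .23 8.6
```

```text
time_s: 0.72
position: [0.3103, -0.3115, 0.2304]
tcp_rot: [[0.988, 0.152, 0.0], [0.152, -0.988, 0.0], [0.0, -0.0, -1.0]]
force: [1.5, 0.2, 0.3]
opening: 0.998
grasp_force: 0.0
t 0.725 p [ 0.3103 -0.3115  0.2304] open 0.998 gf 0.0 F [1.5 0.2 0.3]
xyz [ 195.8 -300.7    0.5] rot [-0.    -0.     0.003]
```

```bash
python3 -m handwheel '[{"xyz":[196,-301,0],"delta_rot":[0,0,0],"hand":-1},{"xyz":[196,-301,0],"delta_rot":[0,0,0],"hand":-1},{"xyz":[196,-301,0],"delta_rot":[0,0,0],"hand":-1},{"xyz":[196,-301,0],"delta_rot":[0,0,0],"hand":-1},{"xyz":[196,-301,0],"delta_rot":[0,0,0],"hand":-1}]'
python3 go.py .458 .0155 .23 8.6
```

```text
time_s: 1.35
position: [0.4387, -0.0266, 0.2306]
tcp_rot: [[0.988, 0.153, 0.0], [0.153, -0.988, -0.0], [0.0, 0.0, -1.0]]
force: [1.1, -0.7, -0.5]
opening: 0.998
grasp_force: 0.0
t 1.35 p [ 0.4387 -0.0266  0.2306] open 0.998 gf 0.0 F [ 1.1 -0.7 -0.5]
xyz [ 25.5 -38.7   0.6] rot [ 0.    -0.     0.004]
```

```bash
python3 -m handwheel '[{"xyz":[24,-37,0],"delta_rot":[0,0,0],"hand":-1},{"xyz":[24,-37,50],"delta_rot":[0,0,0],"hand":-1},{"xyz":[24,-37,100],"delta_rot":[0,0,0],"hand":-1},{"xyz":[24,-37,150],"delta_rot":[0,0,0],"hand":-1},{"xyz":[24,-37,150],"delta_rot":[0,0,0],"hand":-0.3}]'
python3 go.py .458 .0155 .012 8.6
```

```text
time_s: 1.98
position: [0.4532, 0.0124, 0.0773]
tcp_rot: [[0.988, 0.153, -0.01], [0.153, -0.988, 0.002], [-0.01, -0.004, -1.0]]
force: [-0.7, 0.6, 0.6]
opening: 0.947
grasp_force: 0.0
t 1.975 p [0.4532 0.0124 0.0773] open 0.947 gf 0.0 F [-0.7  0.6  0.6]
xyz [ 5.9 -2.1 65.3] rot [-0.004  0.01   0.004]
```

```bash
python3 -m handwheel '[{"xyz":[4,-2,20],"delta_rot":[0,0,0],"hand":-0.3},{"xyz":[4,-2,40],"delta_rot":[0,0,0],"hand":-0.3},{"xyz":[4,-2,50],"delta_rot":[0,0,0],"hand":-0.3},{"xyz":[4,-2,50],"delta_rot":[0,0,0],"hand":-0.3},{"xyz":[4,-2,50],"delta_rot":[0,0,0],"hand":-0.3}]'
python3 go.py .458 .0155 .012 8.6
```

```text
time_s: 2.6
position: [0.4606, 0.0141, 0.0316]
tcp_rot: [[0.988, 0.153, 0.002], [0.153, -0.988, -0.0], [0.002, 0.001, -1.0]]
force: [0.9, -0.2, 1.0]
opening: 0.659
grasp_force: 0.0
t 2.6 p [0.4606 0.0141 0.0316] open 0.659 gf 0.0 F [ 0.9 -0.2  1. ]
xyz [-2.4 -1.8 19.6] rot [ 0.001 -0.002  0.004]
```

```bash
python3 -m handwheel '[{"xyz":[-2,-2,10],"delta_rot":[0,0,0],"hand":-0.3},{"xyz":[-2,-2,20],"delta_rot":[0,0,0],"hand":-0.3},{"xyz":[-2,-2,20],"delta_rot":[0,0,0],"hand":-0.3},{"xyz":[-2,-2,20],"delta_rot":[0,0,0],"hand":1},{"xyz":[-2,-2,20],"delta_rot":[0,0,0],"hand":1}]'
python3 -m handwheel '[{"xyz":[0,0,0],"delta_rot":[0,0,0],"hand":1},{"xyz":[0,0,0],"delta_rot":[0,0,0],"hand":1},{"xyz":[0,0,0],"delta_rot":[0,0,0],"hand":1},{"xyz":[0,0,0],"delta_rot":[0,0,0],"hand":1},{"xyz":[0,0,0],"delta_rot":[0,0,0],"hand":1}]'
python3 - <<'E'
import numpy as np
c,s=np.cos(np.radians(8.63)),np.sin(np.radians(8.63));print(.5743+.048*c-.014*s,.2287+.048*s+.014*c)
E
python3 go.py .620 .2497 .17 8.6
```

```text
time_s: 3.22
position: [0.4578, 0.0159, 0.0106]
tcp_rot: [[0.988, 0.153, 0.0], [0.153, -0.988, -0.0], [0.0, 0.0, -1.0]]
force: [0.7, -1.1, -0.6]
opening: 0.502
grasp_force: 0.0
time_s: 3.85
position: [0.4577, 0.0159, 0.0107]
tcp_rot: [[0.988, 0.153, 0.0], [0.153, -0.988, -0.0], [0.0, 0.0, -1.0]]
force: [-0.7, 0.7, 3.1]
opening: 0.315
grasp_force: 30.0
0.619655799067845 0.24974403694440028
t 3.85 p [0.4577 0.0159 0.0107] open 0.315 gf 30.000404119491577 F [-0.7  0.7  3.1]
xyz [ 196.2 -206.2 -159.3] rot [ 0.    -0.     0.004]
```

Gripped: 27.4 mm opening at 30 N. I'll lift it and carry it over to the tote.

```bash
python3 -m handwheel '[{"xyz":[0,0,-55],"delta_rot":[0,0,0],"hand":1},{"xyz":[0,0,-110],"delta_rot":[0,0,0],"hand":1},{"xyz":[0,0,-160],"delta_rot":[0,0,0],"hand":1},{"xyz":[30,-32,-160],"delta_rot":[0,0,0],"hand":1},{"xyz":[62,-66,-160],"delta_rot":[0,0,0],"hand":1}]'
python3 go.py .620 .2497 .17 8.6
```

```text
time_s: 4.47
position: [0.5095, 0.0911, 0.1717]
tcp_rot: [[0.988, 0.151, 0.002], [0.151, -0.988, -0.0], [0.002, 0.0, -1.0]]
force: [0.9, -1.0, 0.3]
opening: 0.316
grasp_force: 30.0
t 4.475 p [0.5095 0.0911 0.1717] open 0.316 gf 29.99824583530426 F [ 0.9 -1.   0.3]
xyz [ 133.3 -140.1    1.9] rot [ 0.    -0.002  0.002]
```

```bash
python3 -m handwheel '[{"xyz":[40,-42,0],"delta_rot":[0,0,0],"hand":1},{"xyz":[80,-84,0],"delta_rot":[0,0,0],"hand":1},{"xyz":[120,-126,0],"delta_rot":[0,0,0],"hand":1},{"xyz":[132,-139,0],"delta_rot":[0,0,0],"hand":1},{"xyz":[132,-139,0],"delta_rot":[0,0,0],"hand":1}]'
python3 go.py .620 .2497 .052 8.6
python3 - <<'E'
from h import *
a=vision.capture('top')[130:230,225:325];b=vision.capture('side')[180:300,210:330]
i=np.hstack([cv2.resize(a,(400,400),interpolation=2),cv2.resize(b,(400,400),interpolation=2)])
cv2.imwrite('pics/d.png',i[:,:,::-1])
E
```

```text
time_s: 5.1
position: [0.6177, 0.2494, 0.1696]
tcp_rot: [[0.988, 0.155, -0.001], [0.155, -0.988, -0.0], [-0.001, 0.0, -1.0]]
force: [-0.1, 0.6, -0.4]
opening: 0.312
grasp_force: 30.0
t 5.1 p [0.6177 0.2494 0.1696] open 0.312 gf 30.000031292438507 F [-0.1  0.6 -0.4]
xyz [  2.4   0.  117.6] rot [0.    0.001 0.006]
```

View pics/d.png

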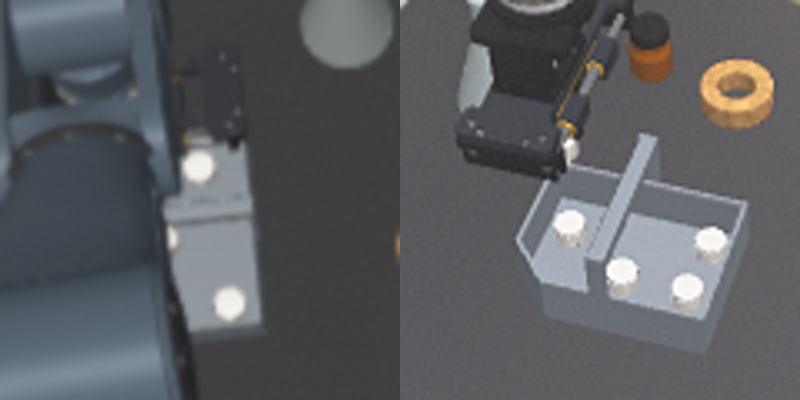

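The tote and its four caps haven't moved, and the stray is in the jaws above the empty quarter. I'll descend in steps.

```bash
python3 -m handwheel '[{"xyz":[3,0,40],"delta_rot":[0,0,0],"hand":1},{"xyz":[3,0,75],"delta_rot":[0,0,0],"hand":1},{"xyz":[3,0,100],"delta_rot":[0,0,0],"hand":1},{"xyz":[3,0,118],"delta_rot":[0,0,0],"hand":1},{"xyz":[3,0,118],"delta_rot":[0,0,0],"hand":1}]'
python3 go.py .620 .2497 .052 8.6
```

```text
time_s: 5.82
position: [0.6196, 0.2476, 0.0513]
tcp_rot: [[0.988, 0.152, -0.003], [0.152, -0.988, -0.001], [-0.004, 0.0, -1.0]]
force: [-0.0, 0.9, 0.1]
opening: 0.311
grasp_force: 30.0
t 5.825 p [0.6196 0.2476 0.0513] open 0.311 gf 29.99998390674591 F [-0.   0.9  0.1]
xyz [ 0.7 -2.  -0.7] rot [0.    0.004 0.003]
```

Now I'll release, opening only as far as needed, and then rise.

```bash
python3 -m handwheel '[{"xyz":[0,0,0],"delta_rot":[0,0,0],"hand":1},{"xyz":[0,0,0],"delta_rot":[0,0,0],"hand":0},{"xyz":[0,0,0],"delta_rot":[0,0,0],"hand":0},{"xyz":[0,0,0],"delta_rot":[0,0,0],"hand":0},{"xyz":[0,0,0],"delta_rot":[0,0,0],"hand":0}]'
python3 -m handwheel '[{"xyz":[0,0,-30],"delta_rot":[0,0,0],"hand":0},{"xyz":[0,0,-70],"delta_rot":[0,0,0],"hand":0},{"xyz":[0,0,-120],"delta_rot":[0,0,0],"hand":0},{"xyz":[0,0,-130],"delta_rot":[0,0,0],"hand":0},{"xyz":[0,0,-130],"delta_rot":[0,0,0],"hand":0}]'
python3 go.py .5743 .2287 .18 98.6
python3 - <<'E'
from h import *
a=vision.capture('top')[130:230,225:325];b=vision.capture('side')[180:300,210:330]
i=np.hstack([cv2.resize(a,(400,400),interpolation=2),cv2.resize(b,(400,400),interpolation=2)])
cv2.imwrite('pics/e.png',i[:,:,::-1])
E
```

```text
time_s: 6.45
position: [0.621, 0.2488, 0.0527]
tcp_rot: [[0.988, 0.153, 0.0], [0.153, -0.988, 0.0], [0.0, -0.0, -1.0]]
force: [0.0, 0.7, 0.1]
opening: 0.498
grasp_force: 0.0
time_s: 7.08
position: [0.621, 0.2488, 0.1831]
tcp_rot: [[0.988, 0.153, 0.001], [0.153, -0.988, 0.0], [0.001, -0.0, -1.0]]
force: [0.2, -0.9, -1.2]
opening: 0.497
grasp_force: 0.0
t 7.075 p [0.621  0.2488 0.1831] open 0.497 gf 0.0 F [ 0.2 -0.9 -1.2]
xyz [-49.2  12.7   3.1] rot [ 1.000e-03 -1.000e-03 -1.567e+00]
```

View pics/e.png

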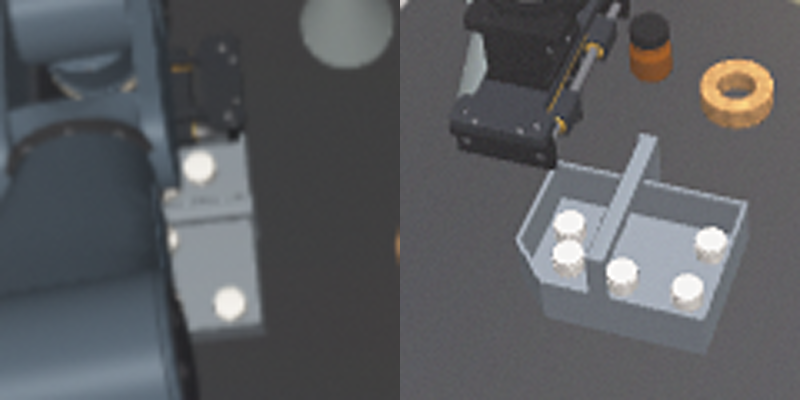

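All five caps now lie flat in the tote, with the stray at crop (568,257). I'll turn 90° and move over the handle.

```bash
python3 -m handwheel '[{"xyz":[-10,3,0],"delta_rot":[0,0,-0.18],"hand":0},{"xyz":[-20,6,0],"delta_rot":[0,0,-0.36],"hand":0},{"xyz":[-30,9,0],"delta_rot":[0,0,-0.54],"hand":0},{"xyz":[-40,12,0],"delta_rot":[0,0,-0.72],"hand":0},{"xyz":[-49,13,0],"delta_rot":[0,0,-0.9],"hand":0}]'
python3 go.py .5743 .2287 .18 98.6
```

```text
time_s: 7.8
position: [0.5728, 0.2278, 0.1802]
tcp_rot: [[0.489, 0.872, -0.005], [0.872, -0.489, -0.001], [-0.003, -0.004, -1.0]]
force: [0.2, 0.2, -0.1]
opening: 0.506
grasp_force: 0.0
t 7.8 p [0.5728 0.2278 0.1802] open 0.506 gf 0.0 F [ 0.2  0.2 -0.1]
xyz [1.5 0.9 0.2] rot [-0.004  0.002 -0.661]
```

```bash
python3 -m handwheel '[{"xyz":[1,1,0],"delta_rot":[0,0,-0.18],"hand":0},{"xyz":[1,1,0],"delta_rot":[0,0,-0.36],"hand":0},{"xyz":[1,1,0],"delta_rot":[0,0,-0.54],"hand":0},{"xyz":[1,1,0],"delta_rot":[0,0,-0.66],"hand":0},{"xyz":[1,1,0],"delta_rot":[0,0,-0.66],"hand":0}]'
python3 go.py .5743 .2287 .083 98.6
```

```text
time_s: 8.43
position: [0.5747, 0.2284, 0.1805]
tcp_rot: [[-0.141, 0.99, -0.004], [0.99, 0.141, -0.001], [-0.0, -0.004, -1.0]]
force: [0.4, 0.3, 0.5]
opening: 0.499
grasp_force: 0.0
t 8.425 p [0.5747 0.2284 0.1805] open 0.499 gf 0.0 F [0.4 0.3 0.5]
xyz [ 0.3  0.  97.5] rot [-0.004  0.    -0.009]
```

```bash
python3 -m handwheel '[{"xyz":[0,0,30],"delta_rot":[0,0,-0.01],"hand":0},{"xyz":[0,0,60],"delta_rot":[0,0,-0.01],"hand":0},{"xyz":[0,0,80],"delta_rot":[0,0,-0.01],"hand":0},{"xyz":[0,0,97],"delta_rot":[0,0,-0.01],"hand":0},{"xyz":[0,0,97],"delta_rot":[0,0,-0.01],"hand":0}]'
python3 go.py .5743 .2287 .084 98.6
python3 -m handwheel '[{"xyz":[0,0,0],"delta_rot":[0,0,0],"hand":0},{"xyz":[0,0,0],"delta_rot":[0,0,0],"hand":1},{"xyz":[0,0,0],"delta_rot":[0,0,0],"hand":1},{"xyz":[0,0,0],"delta_rot":[0,0,0],"hand":1},{"xyz":[0,0,0],"delta_rot":[0,0,0],"hand":1}]'
python3 -m handwheel '[{"xyz":[0,0,0],"delta_rot":[0,0,0],"hand":1},{"xyz":[0,0,0],"delta_rot":[0,0,0],"hand":1},{"xyz":[0,0,-3],"delta_rot":[0,0,0],"hand":1},{"xyz":[0,0,-8],"delta_rot":[0,0,0],"hand":1},{"xyz":[0,0,-16],"delta_rot":[0,0,0],"hand":1}]'
```

```text
time_s: 9.05
position: [0.5745, 0.2284, 0.0837]
tcp_rot: [[-0.152, 0.988, -0.004], [0.988, 0.152, -0.001], [-0.0, -0.004, -1.0]]
force: [0.5, -0.0, -0.0]
opening: 0.503
grasp_force: 0.0
t 9.05 p [0.5745 0.2284 0.0837] open 0.503 gf 0.0 F [ 0.5 -0.  -0. ]
xyz [ 0.3 -0.2 -0.3] rot [-0.004  0.     0.002]
time_s: 9.68
position: [0.576, 0.2288, 0.0859]
tcp_rot: [[-0.152, 0.988, 0.001], [0.988, 0.152, 0.0], [0.0, 0.001, -1.0]]
force: [-0.2, -0.8, 2.1]
opening: 0.177
grasp_force: 30.0
time_s: 10.3
position: [0.5753, 0.2286, 0.1013]
tcp_rot: [[-0.152, 0.988, -0.002], [0.988, 0.152, -0.0], [-0.0, -0.002, -1.0]]
force: [0.1, -0.5, -3.3]
opening: 0.178
grasp_force: 30.0
```

The bar is gripped (15.4 mm opening) and the tote's weight is on the tool. Lifting.

```bash
python3 -m handwheel '[{"xyz":[0,0,-18],"delta_rot":[0,0,0],"hand":1},{"xyz":[0,0,-40],"delta_rot":[0,0,0],"hand":1},{"xyz":[0,0,-62],"delta_rot":[0,0,0],"hand":1},{"xyz":[0,0,-84],"delta_rot":[0,0,0],"hand":1},{"xyz":[0,0,-104],"delta_rot":[0,0,0],"hand":1}]'
python3 -m handwheel '[{"xyz":[0,0,-20],"delta_rot":[0,0,0],"hand":1},{"xyz":[0,0,-40],"delta_rot":[0,0,0],"hand":1},{"xyz":[0,0,-60],"delta_rot":[0,0,0],"hand":1},{"xyz":[0,0,-70],"delta_rot":[0,0,0],"hand":1},{"xyz":[0,0,-70],"delta_rot":[0,0,0],"hand":1}]'
python3 go.py .575 .2286 .275 98.6 30 45
```

```text
time_s: 10.92
position: [0.576, 0.2288, 0.2078]
tcp_rot: [[-0.152, 0.988, 0.002], [0.988, 0.152, 0.0], [0.0, 0.002, -1.0]]
force: [-0.4, 0.4, -3.4]
opening: 0.183
grasp_force: 30.0
time_s: 11.55
position: [0.5762, 0.2288, 0.2769]
tcp_rot: [[-0.152, 0.988, 0.002], [0.988, 0.152, 0.0], [0.0, 0.002, -1.0]]
force: [-0.5, -0.1, -3.4]
opening: 0.178
grasp_force: 30.0
t 11.55 p [0.5762 0.2288 0.2769] open 0.178 gf 29.999764943495393 F [-0.5 -0.1 -3.4]
xyz [-0.  -1.2  1.9] rot [ 0.424 -0.31   0.003]
```

```bash
python3 -m handwheel '[{"xyz":[0,0,0],"delta_rot":[0.04,-0.03,0],"hand":1},{"xyz":[0,0,0],"delta_rot":[0.08,-0.06,0],"hand":1},{"xyz":[0,0,0],"delta_rot":[0.13,-0.095,0],"hand":1},{"xyz":[0,0,0],"delta_rot":[0.18,-0.13,0],"hand":1},{"xyz":[0,0,0],"delta_rot":[0.23,-0.17,0],"hand":1}]'
python3 -m handwheel '[{"xyz":[0,0,0],"delta_rot":[0.05,-0.035,0],"hand":1},{"xyz":[0,0,0],"delta_rot":[0.1,-0.07,0],"hand":1},{"xyz":[0,0,0],"delta_rot":[0.15,-0.11,0],"hand":1},{"xyz":[0,0,0],"delta_rot":[0.19,-0.14,0],"hand":1},{"xyz":[0,0,0],"delta_rot":[0.19,-0.14,0],"hand":1}]'
python3 -m handwheel '[{"xyz":[0,0,0],"delta_rot":[0,0,0],"hand":1},{"xyz":[0,0,0],"delta_rot":[0,0,0],"hand":1},{"xyz":[0,0,0],"delta_rot":[0,0,0],"hand":1},{"xyz":[0,0,0],"delta_rot":[0,0,0],"hand":1},{"xyz":[0,0,0],"delta_rot":[0,0,0],"hand":1}]'
python3 go.py .575 .2286 .275 98.6 30 45
python3 - <<'E'
from h import *
a=vision.capture('top')[110:230,225:345];b=vision.capture('side')[140:290,190:340]
i=np.hstack([cv2.resize(a,(300,300),interpolation=2),cv2.resize(b,(500,500),interpolation=2)[:300*2]]) if 0 else cv2.resize(b,(600,600),interpolation=2)
cv2.imwrite('pics/f.png',i[:,:,::-1]);cv2.imwrite('pics/f_top.png',cv2.resize(a,(480,480),interpolation=2)[:,:,::-1])
E
```

```text
time_s: 12.18
position: [0.5755, 0.2287, 0.2745]
tcp_rot: [[-0.17, 0.965, -0.201], [0.971, 0.129, -0.202], [-0.169, -0.23, -0.959]]
force: [-0.3, -0.6, -3.7]
opening: 0.18
grasp_force: 30.0
time_s: 12.8
position: [0.5759, 0.2292, 0.2734]
tcp_rot: [[-0.209, 0.912, -0.353], [0.932, 0.077, -0.354], [-0.295, -0.403, -0.866]]
force: [-0.7, -0.0, -3.4]
opening: 0.181
grasp_force: 30.0
time_s: 13.42
position: [0.5758, 0.2287, 0.2757]
tcp_rot: [[-0.208, 0.913, -0.351], [0.932, 0.076, -0.354], [-0.296, -0.401, -0.867]]
force: [0.0, -0.3, -3.2]
opening: 0.181
grasp_force: 30.0
t 13.425 p [0.5758 0.2287 0.2757] open 0.181 gf 30.003862213343382 F [ 0.  -0.3 -3.2]
xyz [ 0.3 -0.5  0.9] rot [0.003 0.    0.002]
```

View pics/f.png

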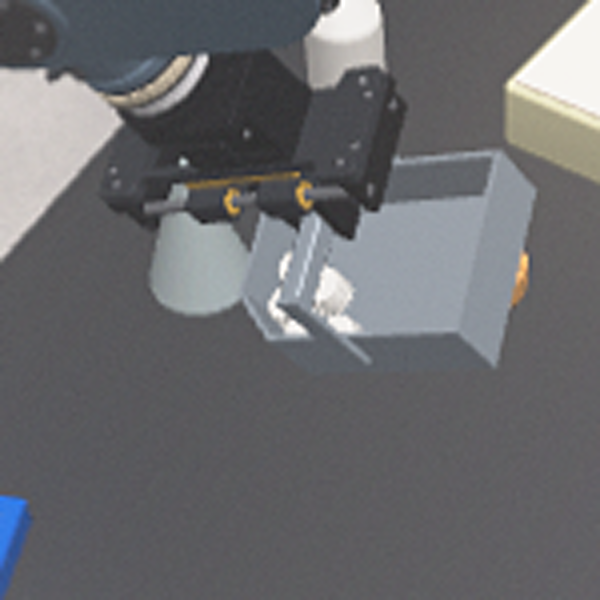

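Side view: the tote hangs tilted, and the white caps are bunched near the cut corner (crop (280-355, 255-330)), none in the far part. I'll check the tote's real attitude and the caps' distances to the corner.

```bash
cat > fit.py <<'E'
from h import *
from scipy.optimize import least_squares
from scipy.spatial.transform import Rotation as R
s=bot.read_state();M=np.array(s['tcp_rot']);g=np.array(s['position'])-.011*M[:,2]
R0=np.c_[M[:,1],M[:,0],-M[:,2]]
m=np.array([(-90,-65,50),(-90,65,50),(54,65,50),(90,29,50),(-90,-65,0),(-90,65,0)])/1e3
p=np.array([(500,152),(460,333),(270,338),(245,300),(535,190),(497,367)])/4+[189.6,139.6]
pose=lambda q:(R0@R.from_rotvec(q[:3]).as_matrix(),g+q[3:]*.1)
def pr(q,m):
    A,o=pose(q);return proj('side',(m-[0,0,.096])@A.T+o)
f=least_squares(lambda q:np.r_[(pr(q,m)-p).ravel(),q[3:]*60],np.zeros(6));q=f.x
A,o=pose(q);print('slip deg',np.degrees(q[:3]).round(1),'shift mm',q[3:]*100,'res',(pr(q,m)-p).round(1).tolist())
print('tilt',np.degrees(np.arccos(A[2,2])),'x down',-np.degrees(np.arcsin(A[2,0])),'y down',-np.degrees(np.arcsin(A[2,1])))
cor=o+A@(np.array([69,44,4-96])/1e3);print('corner z',cor[2])
def tofloor(n,uv,h=.02):   # pixel -> tote-frame point at height h
    c,d=ray(n,uv);a=A.T@(c-o)+[0,0,.096];b=A.T@d;return a+b*(h-a[2])/b[2]
im=vision.capture('side');x0,y0=235,185
# overlay: 85 mm circle about corner at cap-top height, cell grid
t=np.linspace(0,6.3,80);rr=.083
C=np.c_[.069+rr*np.cos(t),.044+rr*np.sin(t),0*t+.024]
big=cv2.resize(im[y0:y0+60,x0:x0+80],None,fx=10,fy=10,interpolation=2)[:,:,::-1].copy()
cv2.polylines(big,[((pr(q,C)+.5-[x0,y0])*10).astype(int)],True,(0,0,255),1)
for k in range(5):pass
cv2.imwrite('pics/g.png',big)
import itertools
for u in [(325,285),(350,290),(285,265),(280,300),(345,325),(295,325)]:
    w=tofloor('side',np.array(u)/4+[189.6,139.6]);print(u,(w*1e3).round(),'dist',np.linalg.norm(w-[.069,.044,.004]).round(3))
E
python3 fit.py
```

```text
slip deg [1.  1.3 0.5] shift mm [-1.28724788  0.37892636 -1.23310007] res [[0.2, -0.8], [-0.8, -0.7], [-0.2, 1.0], [-1.1, -0.9], [0.8, -0.1], [0.1, 0.1]]
tilt 30.39623872670884 x down 25.032376114206304 y down 16.107544549702702
corner z 0.16315290721711917
(325, 285) [48.  7. 20.] dist 0.046
(350, 290) [26. 12. 20.] dist 0.056
(285, 265) [ 88. -12.  20.] dist 0.061
(280, 300) [83. 16. 20.] dist 0.035
(345, 325) [22. 39. 20.] dist 0.05
(295, 325) [64. 36. 20.] dist 0.019
```

View pics/g.png

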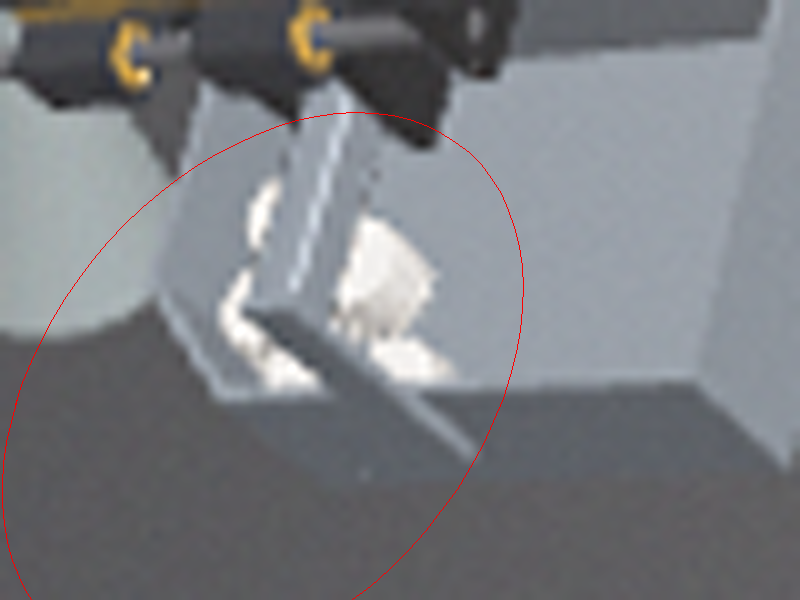

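All five caps are visible inside the 83 mm circle round the corner. The tote is tilted 30.4° (x 25° down, y 16° down) with the corner at z = 0.163 m and hardly any slip. One more hold to settle, then I'll check the caps have stopped and hand in.

```bash
python3 -m handwheel '[{"xyz":[0,0,0],"delta_rot":[0,0,0],"hand":1},{"xyz":[0,0,0],"delta_rot":[0,0,0],"hand":1},{"xyz":[0,0,0],"delta_rot":[0,0,0],"hand":1},{"xyz":[0,0,0],"delta_rot":[0,0,0],"hand":1},{"xyz":[0,0,0],"delta_rot":[0,0,0],"hand":1}]'
python3 - <<'E'
from h import *
from rig import workorder
a=vision.capture('side').astype(int);[vision.capture('top') for _ in range(10)];b=vision.capture('side').astype(int)
d=abs(a-b)[185:245,235:315].max();print('max diff',d,bot.read_state()['grasp_force'])
if d<60: print(workorder.hand_in())
E
```

```text
time_s: 14.2
position: [0.5758, 0.2287, 0.2756]
tcp_rot: [[-0.208, 0.913, -0.351], [0.932, 0.076, -0.354], [-0.296, -0.401, -0.867]]
force: [1.2, -0.3, -2.9]
opening: 0.177
grasp_force: 30.0
max diff 19 30.00380052253604
the job is handed in; nothing more can be done
None
```

I handed the job in at about 15 s: all five caps are settled in the cut corner, and the tote is held still in the air at about 30° tilt with that corner about 16 cm above the bench; the hand-in returned no verdict.

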